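# Put the controller stand back together

### The arm

A 6-joint arm with a two-finger parallel gripper is mounted at the origin on the work surface. World frame = base frame: x ahead of the robot, y to its left, z up, the work surface at z = 0. Lengths are in m, angles in rad, forces in N, time in s.
With the tool pointing down it reaches from about 0.3 to 0.875 m from the base axis. Payload 6.4 kg.
Tool frame: the origin (TCP) lies at the very end of the fingers, on their centre line; the grasp point (between the pads) lies 19 mm behind it; z points along the fingers, y is the line along which they close (so a half turn about z gives the same grasp; the last joint's range is limited). The gripper opens to 85 mm and grips with 20 to 120 N. Pads are 22 mm wide; open, the fingers measure 114 mm over their backs; the gripper's body (76 mm by 85 mm) begins 54 mm behind the grasp point. The pads swing forward as they close: fully open they stand 13 mm farther back than shut.
Start: joints at [1.008, 0.181, 1.607, -0, 1.354, -0.206], TCP at [0.201, 0.539, 0.192] pointing down, gripper open.
Joint ranges: [-2.99, 2.99], [-0.89, 2.07], [0.3, 2.58], [-1.14, 4.28], [0, 2.63], [-3.12, 3.12]. Speed limits (rad/s): [2.57, 2.57, 3.01, 3.14, 3.14, 3.14].

### API

Orientations are given as a unit quaternion [w, x, y, z].
In Python, from bench import telemetry, camera, ctrl, spotter gives the robot as it stands.
- The arm moves only by the tool send_rows, never from a script. Its argument "series" is a list of rows, each a list of 3 entries, a list of its own where there are three numbers: the turn, a rotation vector about the world's x, y, z in degrees, then the shift along the world's x, y, z in mm, then the closure, from -1 (fully open) to 1 (shut), so that 0 is half open. In form: [[[rx, ry, rz], [dx, dy, dz], gripper], ...]. A call has 1 to 10 rows; each row is the pose to reach, as a shift and turn from the pose commanded when the call began; what a row does not reach only later rows make up. A row lasts 1/8 s, in which the tool goes at most 62.5 mm and 10.7 degrees, less where a joint would pass 70% of its speed; a pose out of reach is approached as far as the arm can. A call with a gripper value outside its range is refused whole. The fingers move at their own pace and stop on an object; the grip force is fixed at half the most. Time passes only in rows, so rows that repeat a pose let the fingers close. It gives the time, the measured TCP pose, the force, the opening and the grip force at its end, in the units of the state.
- telemetry.get_obs(): the state, without advancing time (a new reading comes with each control period).
- camera(name): name is "side" or "top" or "wrist"; returns a dict with "pixels" (400x640x3 uint8, red, green, blue), "camera_matrix" (3x3 intrinsics, pixels), "xyz" and "orientation" of the camera in the world. Camera axes: x right, y up, looking along -z (the intrinsics and any distortion apply to the point x, -y, -z); pixel columns grow to the right and rows downward; lengths in m; the calibration is good to about 2 mm. The wrist camera is an equidistant fisheye: a pixel r from the principal point sees the ray r / f radians off the axis. A picture is of the moment at which its call begins. There is no depth.
- ctrl.hand_in(): hands the job in; it is judged then, once.
Trained networks look in the newest picture that a camera, given by its name, has taken for a name from the list of things; names that differ only in an ending like _2 or _b are one class to them, and where a whole thing is asked for, a point or a joint stands for the part that bears it (a point fixed in the world has none). Each returns a list of dicts, best first, with "conf" (0 to 1); they miss things now and then, are a little off and sometimes report something else, mostly with a low value. They report only what shows in the picture. A call takes as long as a camera call.
- spotter.boxes_of(thing, camera): "xyz" ([x, y, z] in m, in world coordinates, good to about 4 mm: the middle of the surface that is visible of it).
- spotter.landmark_of(thing, camera): "xyz" ([x, y, z] in m, in world coordinates, good to about 4 mm: a listed point, or the origin of a listed thing).
The state is a dict: "time_s": time; "q": joint angles; "dq": joint speeds; "joint_efforts": joint torques, N m; "eef_pos": TCP position; "eef_rot": TCP orientation; "wrist_force": force on the tool from outside, world axes, zero at the start; "torque": the same for the moment, N m; "opening": opening from 0.0 (shut) to 1.0 (fully open); "grasp_force": force on a finger pad.
Only numpy, scipy, OpenCV 4.12 (cv2) and the standard library are available. Lean on these libraries where they do the work, as an engineer would, in place of code of your own. Each camera call takes 0.05 s, during which the arm holds its last target. There are 200 camera calls.

### The job

Put the controller stand together: slide the two-armed bamboo cradle over the stand's upright spindle, all the way down onto the round base, and then put the small solid-topped bamboo cap over the spindle, so that it sits on the cradle and closes it off. The order matters, because nothing passes the cap. The plain bamboo ring without arms belongs to something else: leave it where it is.

Things in the scene. Friction and masses are not known exactly. Their poses are not given: they have to be found in the camera images.
- stand: Controller stand, fixed to the shelf: round dark steel base, 110 mm diameter, 12 mm thick, with an upright white-coated spindle in its middle, 18 mm diameter, standing 56 mm above the base; its top 16 mm taper to 6 mm diameter (tip 68 mm above the shelf). Origin: centre of the base's underside; z is the spindle's axis.
- cradle: Loose bamboo cradle, 110 g, flat on the shelf: round hub, 54 mm diameter, 36 mm high, with a 30 mm through hole, and two arms 14 mm wide, 10 mm high along +x and -x, with upturned ends 35 mm high (124 mm overall). Grip the hub across y. Origin: centre of the hub's underside; z up. Seated, its origin is 12 mm above the stand's, any way round.
- cap: Loose bamboo cap, 50 g, a round knob with closed domed top, no arms, standing mouth down on the shelf: 42 mm diameter, 44 mm high (straight sides up to 36 mm), with a blind hole 28 mm wide and 26 mm deep in its underside. Origin: centre of its underside; z up. Seated on the cradle's hub, its origin is 48 mm above the stand's.
- plain_ring: Loose plain bamboo ring, not part of the job: 60 mm outer diameter, 36 mm hole right through, 24 mm high, no arms. Origin: centre of its underside. To be left where it is.

How it is judged:
By the outcome, as a careful person would: the job done as asked, in the order asked, and still so for the second after the job is handed in, with the robot touching nothing.
It also fails if it takes over 59 s, if anything falls off the work surface, if the arm or the gripper's body presses on something with over 40 N, if the wrist force passes 120 N, or if a joint passes its speed limit or range.

## Working session

There is one attempt and no reset: what is moved stays moved. The work goes in short steps, Python scripts to look and compute and a tool call to move; the robot and the scene stay as the last step left them, time stands still between calls to the robot, and variables do not carry over. Pictures are saved under pics/ and viewed, at most 10 in all, crops included, and the job is handed in when it is done.

Besides the shell and the picture viewer there is one more tool, called after ">>>" by a JSON object that holds its "op" and its "data", one argument or row to a line. send_rows: Moves the arm, as the interface text tells. Its arguments: {"type":"object","properties":{"series":{"type":"array","items":{"type":"array"}}},"required":["series"]}

```bash
mkdir -p pics; cat > look.py <<'E'
import numpy as np, cv2
from bench import telemetry, camera, ctrl, spotter
def save(cam,name):
    c=camera(cam); cv2.imwrite('pics/'+name+'.png',cv2.cvtColor(c['pixels'],cv2.COLOR_RGB2BGR)); return c
def find(cam,things=('stand','cradle','cap','plain_ring')):
    for t in things:
        print(cam,t,'LM',[(np.round(d['xyz'],4).tolist(),round(d['conf'],2)) for d in spotter.landmark_of(t,cam)][:3],
          'BOX',[(np.round(d['xyz'],4).tolist(),round(d['conf'],2)) for d in spotter.boxes_of(t,cam)][:3])
E
python3 - <<'E'
from look import *
for c in ('top','side'):
    d=save(c,c+'0'); print(d['xyz'],d['orientation'],d['camera_matrix']); find(c)
o=telemetry.get_obs(); print(o)
a=[cv2.imread(f'pics/{c}0.png') for c in ('top','side')]
cv2.imwrite('pics/both0.png',cv2.resize(np.vstack(a),(480,600)))
E
```

```text
[0.46179353 0.00944528 0.8633068 ] [-0.70389968 -0.03075019  0.02356449  0.70924212] [[417.88315475   0.         319.96537964]
 [  0.         417.88315475 197.29889692]
 [  0.           0.           1.        ]]
top stand LM [([0.5924, 0.2576, 0.002], 0.95)] BOX [([0.5903, 0.254, 0.013], 0.93)]
top cradle LM [] BOX [([0.47, -0.2812, 0.0311], 0.89)]
top cap LM [([0.4787, 0.0892, 0.0016], 0.88)] BOX [([0.4799, 0.0899, 0.0432], 0.83)]
top plain_ring LM [([0.5799, -0.0981, 0.0037], 0.91), ([0.4714, -0.2832, -0.0002], 0.53)] BOX [([0.5839, -0.0958, 0.0301], 0.58)]
[ 0.17826161 -0.44283791  0.74326635] [ 0.8935472   0.31816623 -0.10649555 -0.29833262] [[382.8036512    0.         321.07169833]
 [  0.         382.8036512  201.74901302]
 [  0.           0.           1.        ]]
side stand LM [([0.5918, 0.2652, 0.0012], 0.61)] BOX [([0.5861, 0.2533, 0.0158], 0.62)]
side cradle LM [([0.4749, -0.2871, 0.0023], 0.59)] BOX [([0.4641, -0.2879, 0.0332], 0.97)]
side cap LM [([0.4781, 0.083, -0.0038], 0.77)] BOX [([0.4708, 0.0717, 0.0342], 0.7)]
side plain_ring LM [([0.5806, -0.0993, 0.0017], 0.69), ([0.4725, -0.2854, -0.001], 0.15)] BOX [([0.5814, -0.101, 0.0218], 0.93)]
{'time_s': 0.9, 'q': array([ 1.00771205e+00,  1.80743759e-01,  1.60696400e+00, -4.58668334e-06,
        1.35382693e+00, -2.06312073e-01]), 'dq': array([ 0.0004861 ,  0.00063093, -0.00109032,  0.00012624, -0.00138376,
       -0.00017862]), 'joint_efforts': array([ 2.23108555e-04, -4.44825947e+01, -3.51692533e+01, -2.00295385e-04,
        6.81868914e-04,  4.46460149e-06]), 'eef_pos': array([0.20082769, 0.53882082, 0.19193754]), 'eef_rot': array([1.29522782e-05, 1.77441031e-01, 9.84131434e-01, 2.60233629e-05]), 'wrist_force': array([-0.15179768, -0.12527737,  0.41296759]), 'torque': array([ 0.01418915, -0.01767683,  0.04964559]), 'grasp_force': 0.0, 'opening': 0.9959099049147425}
```

View pics/top0.png

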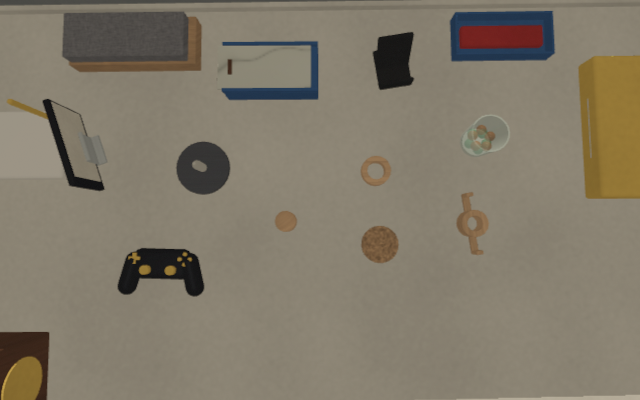

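View pics/side0.png

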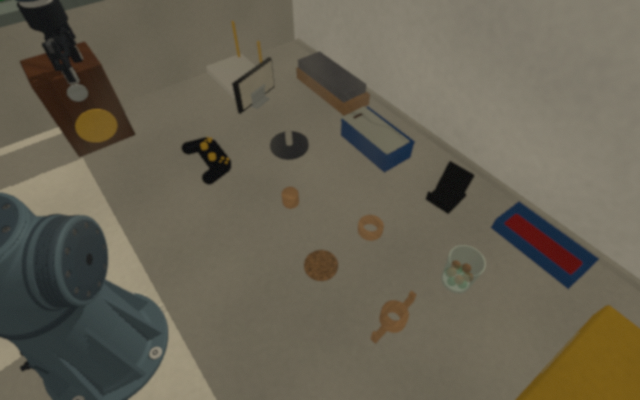

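The top view shows the stand (203,168), cap (286,221), ring (376,171), and the cradle's hub (473,223) with its arm ends at (467,194) and (477,253). The side view agrees: stand (289,145), cap (290,197), cradle (394,316). The pixels, projected onto known planes, will give finer positions.

```bash
cat >> look.py <<'E'
from scipy.spatial.transform import Rotation as R
def rot(q): return R.from_quat([q[1],q[2],q[3],q[0]]).as_matrix()
def plane(c,uv,z,fish=False):
    K=c['camera_matrix']; uv=np.atleast_2d(uv).astype(float)
    a=(uv-[K[0,2],K[1,2]])/K[0,0]
    if fish:
        r=np.linalg.norm(a,axis=1,keepdims=True)+1e-9; d=np.c_[a/r*np.sin(r),np.cos(r)]
    else: d=np.c_[a,np.ones(len(a))]
    d=(d*[1,-1,-1])@rot(c['orientation']).T; o=np.array(c['xyz'])
    return (o+d*((z-o[2])/d[:,2:]))[:,:2]
def blob(c,near,kind):
    """contour pixels of the blob nearest a pixel; kind dark|bamboo"""
    p=c['pixels'].astype(int)
    hsv=cv2.cvtColor(c['pixels'],cv2.COLOR_RGB2HSV)
    m=(p.max(2)<85) if kind=='dark' else (hsv[...,1]>85)&(p[...,0]>p[...,2]+35)
    cs=cv2.findContours(m.astype(np.uint8),cv2.RETR_EXTERNAL,cv2.CHAIN_APPROX_NONE)[0]
    cs=[k[:,0,:] for k in cs if cv2.contourArea(k)>60]
    return min(cs,key=lambda k:np.linalg.norm(k.mean(0)-near))
def circ(p):
    A=np.c_[2*p,np.ones(len(p))]; s=np.linalg.lstsq(A,(p**2).sum(1),rcond=None)[0]
    return np.round(s[:2],4),round(float(np.sqrt(s[2]+s[:2]@s[:2])),4)
E
python3 - <<'E'
from look import *
T=camera('top');S=camera('side')
for n,c,st,cap,cr in (('top',T,(203,168),(286,221),(473,223)),('side',S,(289,145),(290,197),(394,316))):
    k=blob(c,st,'dark'); print(n,'stand z12',circ(plane(c,cv2.convexHull(k)[:,0],.012)),len(k))
    k=blob(c,cap,'bamboo'); print(n,'cap',circ(plane(c,k,.036)),len(k))
    k=blob(c,cr,'bamboo'); p=plane(c,k,.036); r=cv2.minAreaRect((p*1000).astype(np.float32)); print(n,'cradle',r,len(k))
    d=p-p.mean(0); u=np.linalg.svd(d,full_matrices=False)[2][0]; e=d@u
    print('  axis deg',np.degrees(np.arctan2(u[1],u[0])),'ends',p[e.argmin()],p[e.argmax()],'mid',p.mean(0)+u*(e.max()+e.min())/2)
W=camera('wrist');print(W['xyz'],W['orientation'],W['camera_matrix'][0])
big=np.vstack([cv2.resize(c['pixels'][y-45:y+45,x-70:x+70],(700,450))[75:375] for c,x,y in ((T,203,168),(T,473,223))])
cv2.imwrite('pics/crop1.png',big[...,::-1])
E
```

```text
top stand z12 (array([0.5908, 0.2589]), 0.0544) 147
top cap (array([0.4792, 0.0864]), 0.0201) 58
top cradle ((473.2955017089844, -281.74957275390625), (60.86305236816406, 117.49418640136719), 76.92993927001953) 161
  axis deg -171.88410971867188 ends [ 0.53365757 -0.28152308] [ 0.41170774 -0.29483573] mid [ 0.4715915  -0.28052778]
side stand z12 (array([0.59  , 0.2541]), 0.0577) 119
side cap (array([0.474 , 0.0752]), 0.028) 58
side cradle ((467.6507568359375, -290.5765380859375), (128.10220336914062, 52.79231262207031), 27.82252311706543) 142
  axis deg -170.31766661781296 ends [ 0.53390831 -0.28240239] [ 0.40326684 -0.30581041] mid [ 0.46806749 -0.29105815]
[0.13930777 0.56280609 0.37355524] [ 0.81427878 -0.10842529 -0.07552122  0.56523497] [309.70691629   0.         319.64602782]
```

View pics/crop1.png

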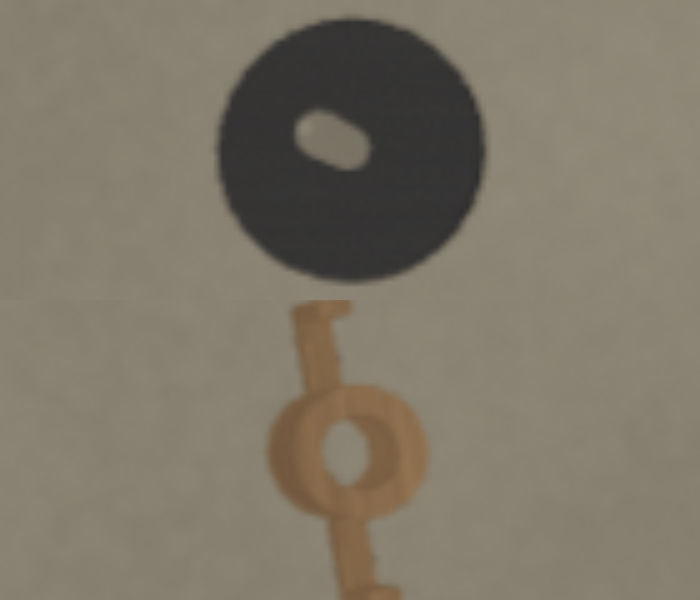

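>>> {"op": "send_rows", "data": {
  "series": [
    [[0,0,10],[20,-60,0],-1],
    [[0,0,20],[40,-119,-5],-1],
    [[0,0,29],[60,-178,-10],-1],
    [[0,0,29],[80,-237,-15],-1],
    [[0,0,29],[100,-296,-20],-1],
    [[0,0,29],[120,-355,-25],-1],
    [[0,0,29],[140,-414,-30],-1],
    [[0,0,29],[158,-473,-35],-1],
    [[0,0,29],[176,-532,-40],-1],
    [[0,0,29],[195,-590,-42],-1]
  ]
}}

```text
time_s: 2.3
eef_pos: [0.3953, -0.0508, 0.1502]
eef_rot: [0.001, -0.074, 0.997, -0.0]
wrist_force: [1.2, 0.1, -0.3]
opening: 0.996
grasp_force: 0.0
```

>>> {"op": "send_rows", "data": {
  "series": [
    [[0,0,0],[20,-58,0],-1],
    [[0,0,0],[40,-116,0],-1],
    [[0,0,0],[60,-174,0],-1],
    [[0,0,0],[78,-234,0],-1],
    [[0,0,0],[78,-234,0],-1],
    [[0,0,0],[78,-234,0],-1]
  ]
}}

```text
time_s: 3.05
eef_pos: [0.4725, -0.2822, 0.1495]
eef_rot: [-0.0, -0.074, 0.997, 0.001]
wrist_force: [-1.1, -0.3, 0.5]
opening: 0.995
grasp_force: 0.0
```

```bash
python3 - <<'E'
from look import *
o=telemetry.get_obs();print(o['time_s'],o['eef_pos'],o['eef_rot'],o['q'])
W=save('wrist','w1'); find('wrist',('cradle',)); print(W['xyz'],W['orientation'],W['camera_matrix'])
T=camera('top'); print(plane(T,[476,223.4],.036))
E
```

```text
3.05 [ 0.47252731 -0.28220552  0.14945014] [-4.10980185e-04 -7.42830060e-02  9.97236908e-01  6.45068172e-04] [-7.54255960e-01  1.69333017e-01  1.70975179e+00  2.79268218e-04
  1.26401424e+00 -2.47383985e+00]
wrist cradle LM [([0.4726, -0.284, 0.0063], 0.67)] BOX [([0.4707, -0.285, 0.0377], 0.88)]
[ 0.4077239  -0.29138813  0.33115937] [ 0.64715886 -0.08542121 -0.10048738  0.75086012] [[309.70691629   0.         319.64602782]
 [  0.         309.70691629 197.4379679 ]
 [  0.           0.           1.        ]]
[[ 0.47153773 -0.28917034]]
```

View pics/w1.png

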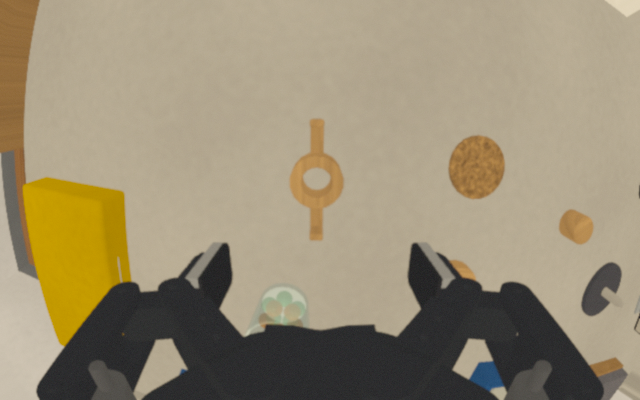

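```bash
python3 - <<'E'
from look import *
W=camera('wrist'); k=blob(W,(316,180),'bamboo'); print(len(k))
p=plane(W,k,.036,True); s=k[np.abs(k[:,1]-182)<18]; q=plane(W,s,.036,True); print('hub outer z36',circ(q))
e=plane(W,[[317,120],[316,239]],.035,True); print(e,e.mean(0),np.degrees(np.arctan2(*(e[0]-e[1])[::-1])))
# hole
hsv=cv2.cvtColor(W['pixels'],cv2.COLOR_RGB2HSV); m=np.zeros((400,640),np.uint8); cv2.fillPoly(m,[k],1)
m&=(hsv[...,1]<=85).astype(np.uint8); n,l,st,c=cv2.connectedComponentsWithStats(m); print(st[1:],c[1:],plane(W,c[1:],.018,True))
print(plane(W,[[290,181],[344,181],[316,152],[316,209]],.036,True))
E
```

```text
281
hub outer z36 (array([ 0.4718, -0.2848]), 0.0262)
[[ 0.41288837 -0.29211788]
 [ 0.53256725 -0.2752649 ]] [ 0.47272781 -0.28369139] -171.9844094054763
[[303 167  27  22 453]] [[315.61147903 177.26490066]] [[ 0.47163559 -0.284887  ]]
[[ 0.47538447 -0.30949109]
 [ 0.46747634 -0.25718699]
 [ 0.44341746 -0.28848732]
 [ 0.49994284 -0.28007439]]
```

>>> {"op": "send_rows", "data": {
  "series": [
    [[0,0,0],[0,-2,-50],-1],
    [[0,0,0],[0,-2,-95],-1],
    [[0,0,0],[0,-2,-125],-1],
    [[0,0,0],[0,-2,-144],-1],
    [[0,0,0],[0,-2,-144],-1],
    [[0,0,0],[0,-2,-144],1],
    [[0,0,0],[0,-2,-144],1],
    [[0,0,0],[0,-2,-144],1],
    [[0,0,0],[0,-2,-144],1],
    [[0,0,0],[0,-2,-144],1]
  ]
}}

```text
time_s: 4.55
eef_pos: [0.473, -0.2846, 0.0061]
eef_rot: [0.0, -0.075, 0.997, -0.0]
wrist_force: [-0.2, -0.1, 0.6]
opening: -0.006
grasp_force: 0.0
```

>>> {"op": "send_rows", "data": {
  "series": [
    [[0,0,0],[0,0,0],1],
    [[0,0,0],[0,0,0],1],
    [[0,0,0],[0,0,20],1],
    [[0,0,0],[0,0,60],1],
    [[0,0,0],[0,0,110],1],
    [[0,0,0],[0,0,130],1],
    [[0,0,0],[0,0,130],1]
  ]
}}

```text
time_s: 5.42
eef_pos: [0.4741, -0.2855, 0.1379]
eef_rot: [0.001, -0.075, 0.997, -0.002]
wrist_force: [-0.9, -0.4, -0.7]
opening: -0.002
grasp_force: 0.0
```

```bash
python3 - <<'E'
from look import *
o=telemetry.get_obs();print(o['time_s'],o['eef_pos'],o['eef_rot'],o['q'],o['opening'],o['grasp_force'])
W=save('wrist','w2'); find('wrist',('cradle','stand')); find('top',('cradle',))
E
```

```text
5.425 [ 0.47406186 -0.2855409   0.13792797] [ 0.00140173 -0.0746642   0.99720653 -0.0015606 ] [-7.56609786e-01  1.84473435e-01  1.71704950e+00 -3.39097656e-05
  1.23587445e+00 -2.47686286e+00] -0.0016981796373430487 0.0
wrist cradle LM [([0.4679, -0.2819, 0.0039], 0.75)] BOX [([0.4666, -0.2851, 0.0403], 0.59)]
wrist stand LM [([0.5909, 0.2629, 0.0035], 0.85)] BOX [([0.5859, 0.252, 0.0128], 0.91)]
top cradle LM [([0.4708, -0.2832, -0.0012], 0.82)] BOX [([0.4783, -0.275, 0.0265], 0.87)]
```

View pics/w2.png

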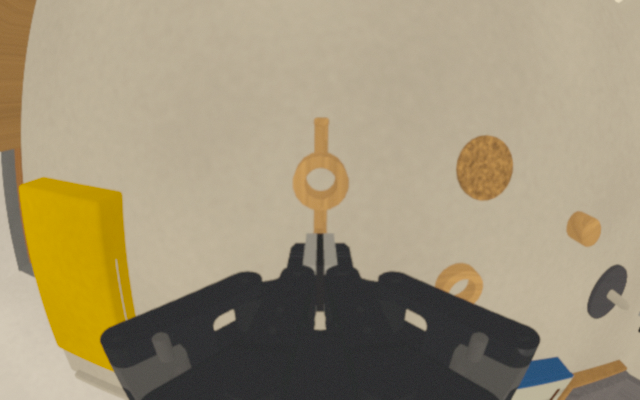

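The gripper shut on nothing: the cradle is still at pixel (320,180) and the finger tips are at (320,240). I'll check whether the reported TCP agrees with the cameras.

```bash
cat >> look.py <<'E'
def proj(c,X,fish=False):
    K=c['camera_matrix']; p=(np.atleast_2d(X)-np.array(c['xyz']))@rot(c['orientation'])*[1,-1,-1]
    if fish:
        r=np.linalg.norm(p[:,:2],axis=1,keepdims=True); a=p[:,:2]/r*np.arctan2(r,p[:,2:])
    else: a=p[:,:2]/p[:,2:]
    return a*K[0,0]+[K[0,2],K[1,2]]
E
python3 - <<'E'
from look import *
o=telemetry.get_obs(); t=o['eef_pos']; W=camera('wrist')
print('W tcp',proj(W,t,True), 'W cam',W['xyz'],W['orientation'])
T=save('top','t2');S=save('side','s2')
for n,c in(('T',T),('S',S)): print(n,'tcp',proj(c,t),'cradle',proj(c,[.472,-.2845,.036]))
a=T['pixels'][100:340,340:640];b=S['pixels'][160:400,270:570]
cv2.imwrite('pics/ts2.png',np.hstack([cv2.resize(x,(400,320)) for x in(a,b)])[...,::-1])
E
```

```text
W tcp [[318.32421394 222.56722799]] W cam [ 0.40770956 -0.29330453  0.31639794] [ 0.6469847  -0.08496286 -0.10040496  0.7510732 ]
T tcp [[493.59040355 222.12938248]] cradle [[473.61080583 223.18214387]]
S tcp [[401.45077062 287.97032504]] cradle [[393.16571663 311.61742371]]
```

View pics/ts2.png

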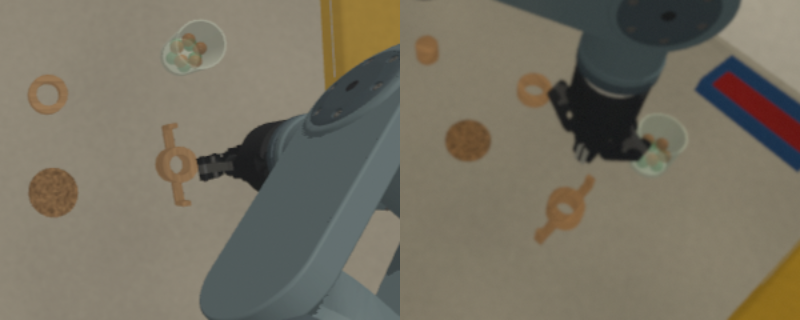

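```bash
python3 - <<'E'
from look import *
from scipy.optimize import least_squares
T=camera('top');S=camera('side');W=camera('wrist')
# top: tip of fingers; side: tip
f=lambda X:np.r_[(proj(T,X)-[490,225])[0],(proj(S,X)-[406,277])[0]]
r=least_squares(f,[.47,-.28,.14]);print(r.x,r.fun, 'W',proj(W,r.x,True))
t=telemetry.get_obs()['eef_pos']
print([proj(W,t+[0,0,h],True)[0].round(0).tolist() for h in(0,.01,.02,.03,.04)],[proj(S,t+[0,0,h])[0].round(0).tolist() for h in(0,.01,.02,.03,.04)])
a=[cv2.resize(c['pixels'][v-30:v+30,u-40:u+40],(400,300),interpolation=cv2.INTER_CUBIC) for c,u,v in((T,490,225),(S,405,275))]
b=cv2.resize(W['pixels'][190:270,260:380],(400,267),interpolation=cv2.INTER_CUBIC);b=cv2.copyMakeBorder(b,0,33,0,400,cv2.BORDER_CONSTANT)
im=np.vstack([np.hstack(a),b]);im=np.clip(im*1.6,0,255).astype(np.uint8);cv2.imwrite('pics/tip.png',im[...,::-1])
E
```

```text
[ 0.47469589 -0.27503318  0.15479131] [ 3.01055778 -4.43269693 -5.35616315  0.95499181] W [[334.20735271 239.14325046]]
[[318.0, 223.0], [318.0, 228.0], [318.0, 235.0], [318.0, 242.0], [318.0, 250.0]] [[402.0, 288.0], [403.0, 285.0], [404.0, 282.0], [405.0, 279.0], [406.0, 277.0]]
```

View pics/tip.png

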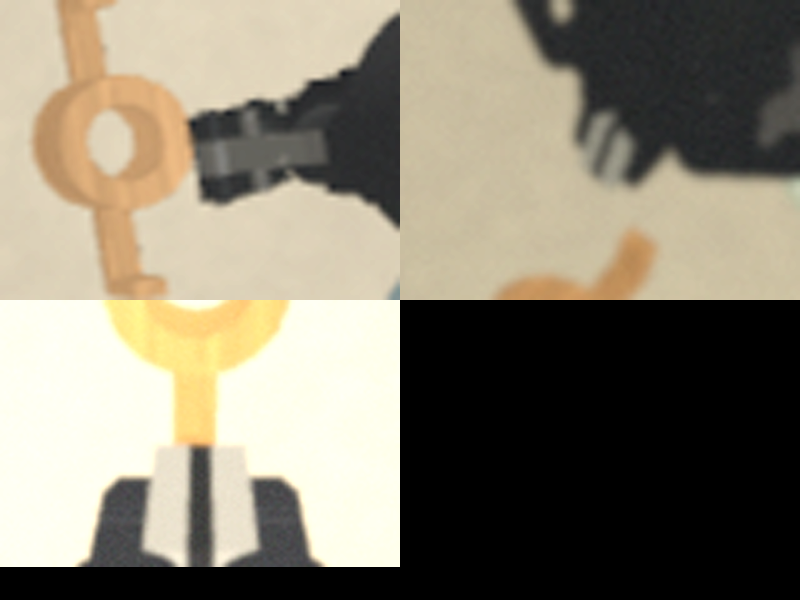

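The finger tips look 20–30 mm higher than the reported TCP: wrist row 233 against a predicted 223, side row 282 against 288. I'll check with a gentle touch on the bare shelf with the fingers shut.

>>> {"op": "send_rows", "data": {
  "series": [
    [[0,0,0],[8,50,-50],1],
    [[0,0,0],[16,85,-100],1],
    [[0,0,0],[16,85,-125],1],
    [[0,0,0],[16,85,-133],1],
    [[0,0,0],[16,85,-133],1],
    [[0,0,0],[16,85,-133],1]
  ]
}}

```text
time_s: 6.82
eef_pos: [0.4902, -0.2011, 0.0047]
eef_rot: [0.001, -0.074, 0.997, -0.001]
wrist_force: [0.6, 0.4, -0.2]
opening: -0.004
grasp_force: 0.0
```

```bash
python3 - <<'E'
from look import *
o=telemetry.get_obs(); t=o['eef_pos']; print(t,o['wrist_force'])
S=camera('side');W=camera('wrist')
print('side tcp',proj(S,t),'wrist',proj(W,t,True))
u,v=proj(S,t)[0].astype(int)
a=cv2.resize(S['pixels'][v-45:v+45,u-60:u+60],(400,300),interpolation=cv2.INTER_CUBIC)
b=cv2.resize(W['pixels'][160:280,240:400],(400,300),interpolation=cv2.INTER_CUBIC)
print(u,v);im=np.clip(np.hstack([a,b])*1.5,0,255).astype(np.uint8);cv2.imwrite('pics/touch.png',im[...,::-1])
E
```

```text
[ 0.4902161  -0.20106651  0.00467683] [ 0.62979667  0.38229391 -0.15400426]
side tcp [[369.90453213 282.70016722]] wrist [[318.16918593 222.65918074]]
369 282
```

View pics/touch.png

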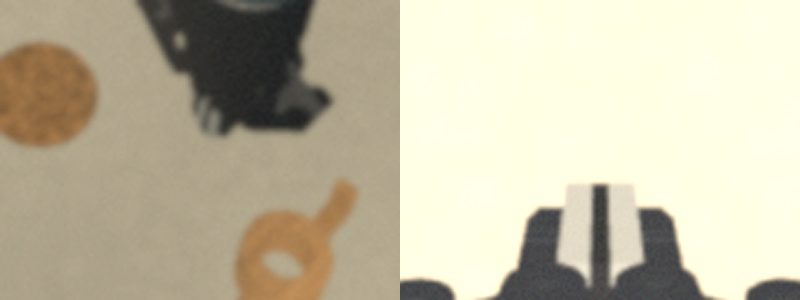

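>>> {"op": "send_rows", "data": {
  "series": [
    [[0,0,0],[0,0,-3],1],
    [[0,0,0],[0,0,-6],1],
    [[0,0,0],[0,0,-6],1]
  ]
}}

```text
time_s: 7.3
eef_pos: [0.4887, -0.1994, -0.0034]
eef_rot: [-0.0, -0.075, 0.997, 0.0]
wrist_force: [-0.1, -0.1, -0.3]
opening: 0.001
grasp_force: 0.0
```

>>> {"op": "send_rows", "data": {
  "series": [
    [[0,0,0],[0,0,-3],1],
    [[0,0,0],[0,0,-5],1],
    [[0,0,0],[0,0,-5],1]
  ]
}}

```text
time_s: 7.68
eef_pos: [0.4888, -0.1994, -0.0083]
eef_rot: [-0.0, -0.075, 0.997, 0.0]
wrist_force: [-0.1, 0.3, -0.0]
opening: -0.007
grasp_force: 0.0
```

The reported TCP is below the shelf with no force, so the offset is confirmed. I'll keep going in small steps until it touches.

>>> {"op": "send_rows", "data": {
  "series": [
    [[0,0,0],[0,0,-3],1],
    [[0,0,0],[0,0,-5],1],
    [[0,0,0],[0,0,-5],1]
  ]
}}

```text
time_s: 8.05
eef_pos: [0.4888, -0.1994, -0.0133]
eef_rot: [-0.0, -0.075, 0.997, 0.0]
wrist_force: [-0.5, 0.1, 0.2]
opening: -0.0
grasp_force: 0.0
```

>>> {"op": "send_rows", "data": {
  "series": [
    [[0,0,0],[0,0,-2],1],
    [[0,0,0],[0,0,-4],1],
    [[0,0,0],[0,0,-4],1]
  ]
}}

```text
time_s: 8.43
eef_pos: [0.4888, -0.1995, -0.0172]
eef_rot: [-0.0, -0.075, 0.997, 0.0]
wrist_force: [0.4, -0.1, -0.2]
opening: 0.001
grasp_force: 0.0
```

>>> {"op": "send_rows", "data": {
  "series": [
    [[0,0,0],[0,0,-2],1],
    [[0,0,0],[0,0,-4],1],
    [[0,0,0],[0,0,-4],1]
  ]
}}

```text
time_s: 8.8
eef_pos: [0.4888, -0.1994, -0.0212]
eef_rot: [-0.0, -0.075, 0.997, 0.0]
wrist_force: [-0.6, 0.3, 0.2]
opening: 0.001
grasp_force: 0.0
```

>>> {"op": "send_rows", "data": {
  "series": [
    [[0,0,0],[0,0,-2],1],
    [[0,0,0],[0,0,-4],1],
    [[0,0,0],[0,0,-4],1]
  ]
}}

```text
time_s: 9.18
eef_pos: [0.4888, -0.1994, -0.0252]
eef_rot: [-0.0, -0.075, 0.997, 0.0]
wrist_force: [0.6, 0.3, 0.8]
opening: -0.001
grasp_force: 0.0
```

>>> {"op": "send_rows", "data": {
  "series": [
    [[0,0,0],[0,0,-2],1],
    [[0,0,0],[0,0,-4],1],
    [[0,0,0],[0,0,-4],1]
  ]
}}

```text
time_s: 9.55
eef_pos: [0.4888, -0.1994, -0.0293]
eef_rot: [-0.0, -0.075, 0.997, 0.0]
wrist_force: [0.2, -0.1, 0.2]
opening: -0.0
grasp_force: 0.0
```

>>> {"op": "send_rows", "data": {
  "series": [
    [[0,0,0],[0,0,-2],1],
    [[0,0,0],[0,0,-3],1],
    [[0,0,0],[0,0,-3],1]
  ]
}}

```text
time_s: 9.93
eef_pos: [0.4889, -0.1995, -0.0321]
eef_rot: [-0.0, -0.075, 0.997, 0.0]
wrist_force: [-0.6, 0.3, -0.4]
opening: 0.005
grasp_force: 0.0
```

>>> {"op": "send_rows", "data": {
  "series": [
    [[0,0,0],[0,0,-2],1],
    [[0,0,0],[0,0,-3],1],
    [[0,0,0],[0,0,-3],1]
  ]
}}

```text
time_s: 10.3
eef_pos: [0.4888, -0.1995, -0.0352]
eef_rot: [-0.0, -0.075, 0.997, 0.0]
wrist_force: [0.3, 1.1, 0.3]
opening: -0.002
grasp_force: 0.0
```

>>> {"op": "send_rows", "data": {
  "series": [
    [[0,0,0],[0,0,-2],1],
    [[0,0,0],[0,0,-3],1],
    [[0,0,0],[0,0,-3],1]
  ]
}}

```text
time_s: 10.68
eef_pos: [0.4889, -0.1995, -0.0381]
eef_rot: [-0.0, -0.075, 0.997, 0.0]
wrist_force: [0.5, -1.0, -0.2]
opening: 0.003
grasp_force: 0.0
```

```bash
python3 - <<'E'
from look import *
o=telemetry.get_obs(); t=o['eef_pos']; print(t,o['joint_efforts'].round(1),o['torque'].round(2),o['q'].round(4))
S=camera('side');W=camera('wrist')
print('side tcp',[proj(S,t+[0,0,h])[0].round(1).tolist() for h in(0,.01,.02,.03,.04,.05)],'wrist',proj(W,t,True))
a=cv2.resize(S['pixels'][240:310,325:420],(543,400),interpolation=cv2.INTER_CUBIC)
im=np.clip(a*1.6,0,255).astype(np.uint8)
cv2.imwrite('pics/touch2.png',im[...,::-1])
E
```

```text
[ 0.48886714 -0.19949502 -0.03813703] [ -0.  -45.3 -24.7  -0.   -0.    0. ] [-0.   -0.03  0.01] [-0.6124  0.4095  1.8565 -0.      0.8758 -2.3326]
side tcp [[367.1, 291.6], [367.5, 289.5], [367.9, 287.4], [368.4, 285.3], [368.8, 283.1], [369.3, 280.9]] wrist [[318.38717751 222.45511735]]
```

View pics/touch2.png

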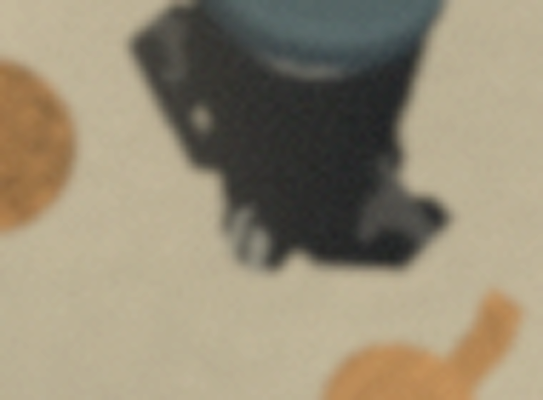

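The tip's near edge now shows at side pixel (370,287), which puts it close to the shelf. So the reported z is about 40 mm too low, and I'll finish the touch in fine steps.

>>> {"op": "send_rows", "data": {
  "series": [
    [[0,0,0],[0,0,-2],1],
    [[0,0,0],[0,0,-3],1],
    [[0,0,0],[0,0,-3],1]
  ]
}}

```text
time_s: 11.15
eef_pos: [0.4892, -0.1997, -0.0394]
eef_rot: [-0.0, -0.075, 0.997, -0.0]
wrist_force: [-6.0, 3.4, 16.8]
opening: 0.001
grasp_force: 8.7
```

>>> {"op": "send_rows", "data": {
  "series": [
    [[0,0,0],[0,0,-2],1],
    [[0,0,0],[0,0,-3],1],
    [[0,0,0],[0,0,-3],1]
  ]
}}

```text
time_s: 11.52
eef_pos: [0.4893, -0.1998, -0.0395]
eef_rot: [-0.0, -0.075, 0.997, -0.0]
wrist_force: [-16.4, 8.7, 48.5]
opening: -0.0
grasp_force: 24.1
```

Contact comes at a reported z of −39 mm, so true tip height = reported z + 39 mm. I'll back off, open, go over the cradle and grasp at the corrected height.

>>> {"op": "send_rows", "data": {
  "series": [
    [[0,0,0],[0,0,40],1],
    [[0,0,0],[0,0,90],-1],
    [[0,0,0],[-8,-43,100],-1],
    [[0,0,0],[-17,-85,100],-1],
    [[0,0,0],[-17,-85,100],-1],
    [[0,0,0],[-17,-85,100],-1],
    [[0,0,0],[-17,-85,60],-1],
    [[0,0,0],[-17,-85,30],-1],
    [[0,0,0],[-17,-85,11],-1],
    [[0,0,0],[-17,-85,11],-1]
  ]
}}

```text
time_s: 12.78
eef_pos: [0.4711, -0.2828, -0.0345]
eef_rot: [-0.001, -0.075, 0.997, 0.001]
wrist_force: [0.4, -0.4, 0.1]
opening: 1.002
grasp_force: 0.0
```

>>> {"op": "send_rows", "data": {
  "series": [
    [[0,0,0],[0,0,0],1],
    [[0,0,0],[0,0,0],1],
    [[0,0,0],[0,0,0],1],
    [[0,0,0],[0,0,0],1],
    [[0,0,0],[0,0,0],1],
    [[0,0,0],[0,0,0],1]
  ]
}}

```text
time_s: 13.52
eef_pos: [0.4731, -0.2854, -0.0311]
eef_rot: [0.001, -0.075, 0.997, -0.001]
wrist_force: [-0.5, 1.9, 5.1]
opening: 0.618
grasp_force: 62.3
```

Gripped: an opening of 0.62 corresponds to about 53 mm, with 62 N. Lifting and carrying it over the stand.

>>> {"op": "send_rows", "data": {
  "series": [
    [[0,0,0],[0,0,30],1],
    [[0,0,0],[0,0,80],1],
    [[0,0,0],[10,40,120],1],
    [[0,0,0],[22,95,125],1],
    [[0,0,0],[34,150,125],1],
    [[0,0,0],[46,205,125],1],
    [[0,0,0],[58,260,125],1],
    [[0,0,0],[70,315,125],1],
    [[0,0,0],[82,370,125],1],
    [[0,0,0],[94,425,125],1]
  ]
}}

```text
time_s: 14.78
eef_pos: [0.5666, 0.1423, 0.0931]
eef_rot: [0.001, -0.075, 0.997, -0.0]
wrist_force: [0.8, 0.6, -1.4]
opening: 0.62
grasp_force: 63.4
```

>>> {"op": "send_rows", "data": {
  "series": [
    [[0,0,0],[10,50,0],1],
    [[0,0,0],[18,90,0],1],
    [[0,0,0],[24,119,0],1],
    [[0,0,0],[24,119,0],1],
    [[0,0,0],[24,119,0],1],
    [[0,0,0],[24,119,0],1]
  ]
}}

```text
time_s: 15.52
eef_pos: [0.59, 0.2583, 0.0922]
eef_rot: [0.0, -0.074, 0.997, -0.0]
wrist_force: [-0.1, -0.8, -1.9]
opening: 0.62
grasp_force: 63.4
```

```bash
python3 - <<'E'
from look import *
o=telemetry.get_obs();t=o['eef_pos'];print(o['time_s'],t,o['eef_rot'],o['q'],o['opening'],o['grasp_force'])
W=save('wrist','w3');T=save('top','t3');S=save('side','s3')
for c in ('wrist','top','side'): find(c,('cradle','stand','cap'))
a=W['pixels'][100:300,170:470]; b=T['pixels'][110:230,130:280]; s=S['pixels'][75:195,215:365]
cv2.imwrite('pics/s3v.png',np.vstack([cv2.copyMakeBorder(cv2.resize(a,(450,300)),0,0,0,300,0),np.hstack([cv2.resize(b,(375,300)),cv2.resize(s,(375,300))])])[...,::-1])
E
```

```text
15.525 [0.58998971 0.25830279 0.09220426] [ 9.51928015e-06 -7.39767103e-02  9.97259963e-01 -1.12214387e-04] [ 2.28858081e-01  4.28224795e-01  1.50315631e+00 -2.40121024e-04
  1.21022736e+00 -1.48994223e+00] 0.6203918028539078 63.39779019355774
wrist cradle LM [([0.5894, 0.2581, 0.1264], 0.88)] BOX [([0.5787, 0.2552, 0.1601], 0.85)]
wrist stand LM [([0.5939, 0.2616, 0.0017], 0.94)] BOX [([0.5784, 0.2704, 0.0111], 0.64)]
wrist cap LM [([0.4785, 0.0898, 0.0011], 0.67)] BOX [([0.4829, 0.0978, 0.0392], 0.92)]
top cradle LM [([0.5894, 0.2612, 0.1224], 0.87)] BOX [([0.5725, 0.2562, 0.1474], 0.58), ([0.5789, -0.0964, 0.0277], 0.5)]
top stand LM [] BOX [([0.582, 0.2375, 0.0116], 0.79), ([0.4774, 0.0882, 0.0425], 0.52)]
top cap LM [([0.4803, 0.092, -0.0014], 0.72)] BOX [([0.4792, 0.0863, 0.0426], 0.94)]
side cradle LM [([0.5917, 0.2599, 0.1227], 0.8), ([0.5816, -0.0982, 0.0013], 0.34)] BOX [([0.5746, 0.2488, 0.1439], 0.8)]
side stand LM [([0.5908, 0.2617, -0.0002], 0.61)] BOX [([0.5863, 0.2564, 0.0137], 0.76)]
side cap LM [([0.479, 0.085, -0.004], 0.63)] BOX [([0.4716, 0.0756, 0.034], 0.67), ([0.5854, 0.2573, 0.0138], 0.25)]
```

View pics/s3v.png

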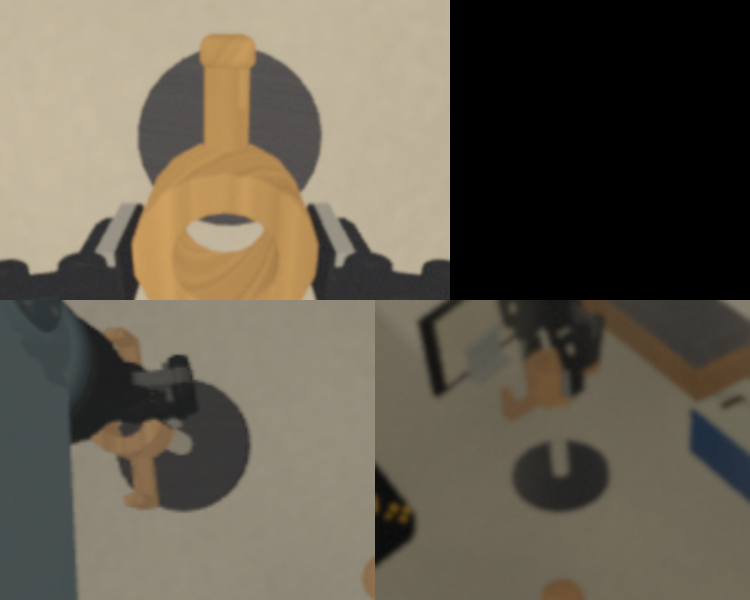

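The pictures show the cradle gripped level over the stand. The spindle tip is at side pixel (290,131) and the disc is clearly visible in the wrist view. I'll fit the disc rim for the final offset.

```bash
python3 - <<'E'
from look import *
from scipy.optimize import least_squares
W=camera('wrist');S=camera('side');t=telemetry.get_obs()['eef_pos']
p=W['pixels'].astype(int).max(2); pts=[]
for v in range(138,225):
    r=p[v,240:400]; d=np.where(r<130)[0]
    if v<200 and len(d): pts+=[(240+d[0]-.5,v),(240+d[-1]+.5,v)]
P=plane(W,pts,.012,True)
f=least_squares(lambda x:np.hypot(*(P-x).T)-.055,[.59,.26],loss='soft_l1',f_scale=.001); print('wrist disc R55',f.x,np.abs(f.fun).mean(),circ(P))
k=cv2.convexHull(blob(S,(289,145),'dark'))[:,0]; print('side hull mean col',k[:,0].min(),k[:,0].max(),k[:,1].min(),k[:,1].max())
for X in ([.591,.2575],[.591,.261],[.594,.2575]):
    th=np.linspace(0,2*np.pi,90); C=np.c_[X[0]+.055*np.cos(th),X[1]+.055*np.sin(th)]
    q=np.vstack([proj(S,np.c_[C,np.full(90,z)]) for z in(0,.012)]); print(X,q.min(0).round(1),q.max(0).round(1),'tip',proj(S,X+[.068]).round(1))
print('tip side',plane(S,[290,131.5],.068),t)
E
```

```text
wrist disc R55 [0.59294703 0.26231208] 0.000612750877264275 (array([0.5909, 0.262 ]), 0.0538)
side hull mean col 270 308 131 159
[0.591, 0.2575] [269.  130.7] [308.3 160.4] tip [[287.3 128. ]]
[0.591, 0.261] [268.4 130.1] [307.6 159.7] tip [[286.6 127.4]]
[0.594, 0.2575] [269.9 130.3] [309.1 160. ] tip [[288.2 127.6]]
tip side [[0.58889899 0.24126896]] [0.58993925 0.25945053 0.09197768]
```

>>> {"op": "send_rows", "data": {
  "series": [
    [[0,0,0],[2,1,-25],1],
    [[0,0,0],[2,1,-45],1],
    [[0,0,0],[2,1,-55],1],
    [[0,0,0],[2,1,-63],1],
    [[0,0,0],[2,1,-70],1],
    [[0,0,0],[2,1,-70],1]
  ]
}}

```text
time_s: 17.42
eef_pos: [0.5917, 0.2604, 0.0216]
eef_rot: [-0.0, -0.075, 0.997, -0.0]
wrist_force: [-0.2, -0.6, -0.7]
opening: 0.617
grasp_force: 63.4
```

```bash
python3 - <<'E'
from look import *
o=telemetry.get_obs();print(o['time_s'],o['eef_pos'],o['wrist_force'],o['opening'])
for c in ('wrist','side','top'): camera(c); find(c,('cradle','stand'))
E
```

```text
17.425 [0.59172142 0.2603653  0.02160861] [-0.19542082 -0.63325057 -0.72746344] 0.6168939645106493
wrist cradle LM [([0.5894, 0.2625, 0.0547], 0.66)] BOX [([0.5812, 0.2612, 0.0905], 0.92)]
wrist stand LM [] BOX [([0.5721, 0.2616, 0.0124], 0.63)]
side cradle LM [([0.5935, 0.2596, 0.054], 0.81)] BOX [([0.5753, 0.2506, 0.0743], 0.72)]
side stand LM [([0.5937, 0.2637, 0.0011], 0.82)] BOX [([0.5832, 0.2491, 0.0136], 0.66), ([0.5786, 0.2512, 0.0779], 0.49)]
top cradle LM [([0.5915, 0.2625, 0.0485], 0.88)] BOX [([0.573, 0.2565, 0.0775], 0.78)]
top stand LM [([0.5946, 0.2533, 0.0013], 0.85)] BOX [([0.5723, 0.2381, 0.0125], 0.9)]
```

The hub is 15 mm past the spindle tip without force. Lowering on.

>>> {"op": "send_rows", "data": {
  "series": [
    [[0,0,0],[0,0,-9],1],
    [[0,0,0],[0,0,-18],1],
    [[0,0,0],[0,0,-26],1],
    [[0,0,0],[0,0,-33],1],
    [[0,0,0],[0,0,-36],1],
    [[0,0,0],[0,0,-36],1]
  ]
}}

```text
time_s: 18.92
eef_pos: [0.5918, 0.2604, -0.0143]
eef_rot: [-0.0, -0.075, 0.997, -0.0]
wrist_force: [-0.0, -0.6, -0.4]
opening: 0.619
grasp_force: 63.4
```

>>> {"op": "send_rows", "data": {
  "series": [
    [[0,0,0],[0,0,-2],1],
    [[0,0,0],[0,0,-4],1],
    [[0,0,0],[0,0,-4],1]
  ]
}}

```text
time_s: 19.3
eef_pos: [0.5919, 0.2604, -0.0181]
eef_rot: [-0.0, -0.075, 0.997, -0.0]
wrist_force: [0.5, 0.6, -2.3]
opening: 0.62
grasp_force: 63.4
```

>>> {"op": "send_rows", "data": {
  "series": [
    [[0,0,0],[0,0,-1],1],
    [[0,0,0],[0,0,-2],1],
    [[0,0,0],[0,0,-2],1]
  ]
}}

```text
time_s: 19.68
eef_pos: [0.5921, 0.2605, -0.0191]
eef_rot: [0.0, -0.075, 0.997, -0.0]
wrist_force: [-3.2, -1.0, 5.7]
opening: 0.624
grasp_force: 64.0
```

The cradle is seated: contact comes just where expected. Releasing, rising and going to the cap.

>>> {"op": "send_rows", "data": {
  "series": [
    [[0,0,0],[0,0,0],-1],
    [[0,0,0],[0,0,0],-1],
    [[0,0,0],[0,0,0],-1],
    [[0,0,0],[0,0,0],-1],
    [[0,0,0],[0,0,25],-1],
    [[0,0,0],[0,0,80],-1],
    [[0,0,0],[0,0,120],-1],
    [[0,0,0],[-35,-50,120],-1],
    [[0,0,0],[-70,-100,120],-1],
    [[0,0,0],[-105,-150,120],-1]
  ]
}}

```text
time_s: 20.92
eef_pos: [0.4859, 0.1092, 0.1001]
eef_rot: [0.0, -0.075, 0.997, -0.0]
wrist_force: [0.7, -1.6, 1.0]
opening: 1.001
grasp_force: 0.0
```

>>> {"op": "send_rows", "data": {
  "series": [
    [[0,0,0],[-8,-23,0],-1],
    [[0,0,0],[-8,-23,0],-1],
    [[0,0,0],[-8,-23,0],-1],
    [[0,0,0],[-8,-23,0],-1]
  ]
}}

```text
time_s: 21.42
eef_pos: [0.4794, 0.0883, 0.1]
eef_rot: [0.0, -0.075, 0.997, 0.0]
wrist_force: [-0.4, 0.1, -0.3]
opening: 1.0
grasp_force: 0.0
```

```bash
python3 - <<'E'
from look import *
o=telemetry.get_obs();print(o['time_s'],o['eef_pos'],o['opening'])
W=save('wrist','w4');find('wrist',('cap','cradle','stand'))
c=proj(W,[.479,.0875,.036],True)[0]; k=blob(W,c,'bamboo'); print(c,k.mean(0),len(k))
for z in(.036,.0):print(circ(plane(W,k,z,True)))
P=plane(W,k,.036,True); print(P.min(0),P.max(0))
for n in('top','side'): camera(n); find(n,('cap','cradle','stand'))
E
```

```text
21.425 [0.47942322 0.08827331 0.0999976 ] 1.0003477123677784
wrist cap LM [([0.4797, 0.089, 0.0008], 0.83)] BOX [([0.4758, 0.0915, 0.0455], 0.58)]
wrist cradle LM [] BOX [([0.5316, 0.2516, 0.0367], 0.85)]
wrist stand LM [] BOX [([0.5618, 0.2717, 0.0129], 0.8)]
[317.73688999 195.41909441] [319.69127517 192.65771812] 149
(array([0.477 , 0.0888]), 0.0216)
(array([0.4862, 0.0902]), 0.0247)
[0.45376256 0.06874585] [0.4998403  0.10966035]
top cap LM [] BOX []
top cradle LM [([0.5922, 0.2634, 0.013], 0.68)] BOX []
top stand LM [([0.5882, 0.2576, 0.0003], 0.58)] BOX [([0.6208, 0.2429, 0.0143], 0.69)]
side cap LM [([0.4739, 0.084, -0.0062], 0.52)] BOX [([0.473, 0.0729, 0.0356], 0.8)]
side cradle LM [([0.5908, 0.2578, 0.011], 0.72)] BOX [([0.5703, 0.2507, 0.0268], 0.47)]
side stand LM [] BOX []
```

The cradle reads z ≈ 0.012 on the stand, so it is seated. The tool stands over the cap; descending and gripping.

>>> {"op": "send_rows", "data": {
  "series": [
    [[0,0,0],[0,0,-50],-1],
    [[0,0,0],[0,0,-95],-1],
    [[0,0,0],[0,0,-122],-1],
    [[0,0,0],[0,0,-134],-1],
    [[0,0,0],[0,0,-134],-1],
    [[0,0,0],[0,0,-134],1],
    [[0,0,0],[0,0,-134],1],
    [[0,0,0],[0,0,-134],1],
    [[0,0,0],[0,0,-134],1],
    [[0,0,0],[0,0,-134],1]
  ]
}}

```text
time_s: 23.72
eef_pos: [0.4801, 0.0874, -0.0326]
eef_rot: [0.001, -0.075, 0.997, -0.0]
wrist_force: [-1.9, -0.8, 7.1]
opening: 0.48
grasp_force: 60.0
```

>>> {"op": "send_rows", "data": {
  "series": [
    [[0,0,0],[0,0,0],1],
    [[0,0,0],[0,0,0],1],
    [[0,0,0],[0,0,0],1]
  ]
}}

```text
time_s: 24.1
eef_pos: [0.4801, 0.0874, -0.0326]
eef_rot: [0.001, -0.075, 0.997, -0.0]
wrist_force: [-1.9, -0.6, 6.7]
opening: 0.473
grasp_force: 60.0
```

>>> {"op": "send_rows", "data": {
  "series": [
    [[0,0,0],[0,0,40],1],
    [[0,0,0],[0,0,95],1],
    [[0,0,0],[0,0,140],1],
    [[0,0,0],[30,46,140],1],
    [[0,0,0],[60,93,140],1],
    [[0,0,0],[90,139,140],1],
    [[0,0,0],[112,173,140],1],
    [[0,0,0],[112,173,140],1],
    [[0,0,0],[112,173,140],1],
    [[0,0,0],[112,173,140],1]
  ]
}}

```text
time_s: 25.35
eef_pos: [0.5904, 0.2594, 0.1061]
eef_rot: [-0.0, -0.074, 0.997, -0.0]
wrist_force: [0.9, 1.2, -0.9]
opening: 0.477
grasp_force: 60.9
```

```bash
python3 - <<'E'
from look import *
o=telemetry.get_obs();print(o['time_s'],o['eef_pos'],o['opening'],o['wrist_force'])
for c in ('wrist','side','top'): save(c,c+'5'); find(c,('cap','cradle','stand'))
E
```

```text
25.35 [0.59044372 0.2593591  0.10608853] 0.47735996977331435 [ 0.89281892  1.23626118 -0.90662522]
wrist cap LM [([0.5881, 0.2597, 0.1375], 0.69)] BOX [([0.5786, 0.2603, 0.1766], 0.7)]
wrist cradle LM [([0.5882, 0.2576, 0.0154], 0.9)] BOX [([0.5762, 0.2539, 0.0507], 0.95)]
wrist stand LM [([0.5935, 0.261, 0.0023], 0.73)] BOX [([0.5795, 0.2642, 0.0152], 0.83)]
side cap LM [([0.5886, 0.2569, 0.1358], 0.66)] BOX [([0.5785, 0.2454, 0.1663], 0.75)]
side cradle LM [([0.5903, 0.2569, 0.0147], 0.89)] BOX [([0.5837, 0.2498, 0.0362], 0.72)]
side stand LM [([0.5918, 0.2646, 0.0008], 0.63)] BOX [([0.5817, 0.2389, 0.011], 0.97)]
top cap LM [([0.5929, 0.2583, 0.1385], 0.74)] BOX [([0.5771, 0.2539, 0.176], 0.53)]
top cradle LM [([0.5928, 0.2606, 0.0086], 0.57)] BOX []
top stand LM [([0.5911, 0.2571, -0.0018], 0.84)] BOX [([0.5802, 0.2408, 0.0164], 0.78)]
```

>>> {"op": "send_rows", "data": {
  "series": [
    [[0,0,0],[1,0,-30],1],
    [[0,0,0],[1,0,-55],1],
    [[0,0,0],[1,0,-66],1],
    [[0,0,0],[1,0,-72],1],
    [[0,0,0],[1,0,-78],1],
    [[0,0,0],[1,0,-83],1],
    [[0,0,0],[1,0,-83],1]
  ]
}}

```text
time_s: 27.28
eef_pos: [0.5919, 0.2604, 0.0229]
eef_rot: [-0.0, -0.075, 0.997, -0.0]
wrist_force: [-0.4, -0.6, 0.2]
opening: 0.471
grasp_force: 60.9
```

>>> {"op": "send_rows", "data": {
  "series": [
    [[0,0,0],[0,0,-3],1],
    [[0,0,0],[0,0,-6],1],
    [[0,0,0],[0,0,-6],1]
  ]
}}

```text
time_s: 27.65
eef_pos: [0.5917, 0.2604, 0.0166]
eef_rot: [-0.0, -0.075, 0.997, -0.0]
wrist_force: [-0.1, -0.9, 0.2]
opening: 0.477
grasp_force: 60.9
```

Expected seat at a reported z of about 0.0155.

>>> {"op": "send_rows", "data": {
  "series": [
    [[0,0,0],[0,0,-1],1],
    [[0,0,0],[0,0,-2],1],
    [[0,0,0],[0,0,-2],1]
  ]
}}

```text
time_s: 28.02
eef_pos: [0.5921, 0.2605, 0.0154]
eef_rot: [0.0, -0.075, 0.997, -0.0]
wrist_force: [-2.1, -0.6, 3.9]
opening: 0.474
grasp_force: 61.3
```

>>> {"op": "send_rows", "data": {
  "series": [
    [[0,0,0],[0,0,-1],1],
    [[0,0,0],[0,0,-1],1]
  ]
}}

```text
time_s: 28.28
eef_pos: [0.5921, 0.2605, 0.0154]
eef_rot: [0.0, -0.075, 0.997, -0.0]
wrist_force: [-5.2, -1.3, 8.6]
opening: 0.475
grasp_force: 62.0
```

The cap is seated on contact at 0.0154. Releasing and retreating.

>>> {"op": "send_rows", "data": {
  "series": [
    [[0,0,0],[0,0,1],-1],
    [[0,0,0],[0,0,1],-1],
    [[0,0,0],[0,0,1],-1],
    [[0,0,0],[0,0,1],-1],
    [[0,0,0],[0,0,30],-1],
    [[0,0,0],[0,0,80],-1],
    [[0,0,0],[0,0,130],-1],
    [[0,0,0],[-50,-30,150],-1],
    [[0,0,0],[-100,-60,150],-1],
    [[0,0,0],[-100,-120,150],-1]
  ]
}}

```text
time_s: 29.52
eef_pos: [0.4887, 0.1413, 0.1639]
eef_rot: [-0.0, -0.077, 0.997, 0.0]
wrist_force: [1.6, -0.2, -1.4]
opening: 1.001
grasp_force: 0.0
```

```bash
python3 - <<'E'
from look import *
o=telemetry.get_obs();print(o['time_s'],o['eef_pos'],o['opening'])
for c in ('wrist','side','top'): save(c,c+'6'); find(c,('cap','cradle','stand','plain_ring'))
E
```

```text
29.525 [0.48872735 0.14131864 0.16385589] 1.000654699146583
wrist cap LM [] BOX [([0.5856, 0.2427, 0.0864], 0.94)]
wrist cradle LM [([0.5892, 0.2611, 0.014], 0.8)] BOX [([0.572, 0.2488, 0.0397], 0.65)]
wrist stand LM [([0.5911, 0.2616, 0.0015], 0.74)] BOX [([0.5784, 0.2316, 0.0133], 0.6)]
wrist plain_ring LM [([0.5815, -0.0962, -0.0031], 0.83)] BOX [([0.5815, -0.0917, 0.0195], 0.8)]
side cap LM [([0.5879, 0.2569, 0.0411], 0.62)] BOX [([0.5763, 0.2457, 0.0626], 0.52)]
side cradle LM [([0.5894, 0.2619, 0.0106], 0.87)] BOX [([0.5806, 0.247, 0.0307], 0.94)]
side stand LM [([0.5923, 0.265, 0.0007], 0.79)] BOX []
side plain_ring LM [([0.5829, -0.0992, -0.0021], 0.97)] BOX [([0.581, -0.0993, 0.0229], 0.95)]
top cap LM [] BOX []
top cradle LM [] BOX []
top stand LM [] BOX [([0.6461, 0.2702, 0.0444], 0.51)]
top plain_ring LM [([0.5808, -0.0963, 0.0044], 0.86)] BOX [([0.5802, -0.0932, 0.0278], 0.85)]
```

```bash
python3 -c "
from bench import ctrl; print(ctrl.hand_in())"
```

```text
the job is handed in; nothing more can be done
None
```

The job is handed in at about 30 s: by contact height and detections, the cradle is seated on the base with the cap on top and the ring unmoved, but the hand-in gave no verdict. The reported tool height was 39 mm too low, so the first grasp closed on nothing, and the shelf touch to find that offset pressed with up to about 49 N at the finger tips (limits: 120 N wrist, 40 N gripper body).

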